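Move the tall polished plate from the rack to the wash crate

TASK

Slide the tallest plate up out of the slotted wooden rack by its top edge, and stand it upright in the free bay of the blue wash crate, on the rubber pad; lower it all the way down, do not drop it. Leave the other plates in the rack, the blocks in the crate and everything else on the table where they are.

Things in the scene. Friction and masses are not known exactly. Their poses are not given: they have to be found in the camera images.
- rack: fixed wooden rack, 124 (x) x 176 (y) mm, 85 mm high, open at the top; origin at the centre of its underside, z up. Four slots side by side along its y, 40 mm apart (at y = -60, -20, 20, 60 mm); each takes one plate standing on edge, plate width along the rack's x. Two grooved end walls (at x = +-42 to 62 mm) hold the plates' side edges with about 2 mm of play each way; slot floor 10 mm above the table, grooves 10 to 83 mm up. Its heading and which slot holds which plate vary
- tall_mid (a point): centre of the plate to move, the tallest of the four: bare aluminium plate, 100 mm wide (its x), 8 mm thick (its y), 150 mm tall (its z), 0.2 to 0.5 kg. The top edge is 75 mm above this point, and stands 75 mm above the rack and 45 mm above the other plates
- tall_foot (a point): middle of the tall plate's bottom edge, 75 mm below its centre; same axes
- short1_mid (a point): centre of a short plate, to stay in the rack: 100 (x) x 8 (y) x 105 (z) mm, loose in its slot
- short2_mid (a point): centre of the second short plate, the same
- short3_mid (a point): centre of the third short plate, the same
- crate: fixed blue plastic crate, 140 (x) x 122 (y) mm (148 x 133 mm over its rim), 75 mm high, open at the top; origin at the centre of its underside, z up. Three bays side by side along its y (centres at y = -39, 0, 39 mm), each 130 mm long (x), 34 mm wide (y), floor 5 mm above the table, walls 5 mm thick. Two bays hold a steel block, the third only a rubber pad: this is the free bay. Its heading and which bay is free vary
- pad_top (a point): centre of the top of the rubber pad, which lies loose on the floor of the free bay: 120 (x, along the bay) x 29 (y) x 4 (z) mm; its top is 9 mm above the table
- block1_mid (a point): steel block standing in a bay, 110 x 28 mm, 64 mm high; point half-way up; does not rise above the crate
- block2_mid (a point): stepped steel block standing in a bay, 90 x 28 mm, 66 mm high; point 32 mm above its underside; does not rise above the crate
- wheel: grey grinding wheel lying flat on the far part of the table, 130 mm across, 25 mm high; origin under its centre
- brick: terracotta abrasive brick on the table to the right of the crate, 180 (x) x 70 (y) x 50 (z) mm; origin under its centre
- spanner: steel spanner lying on the table to the left of the rack, 180 mm long along its x
- tall: the same tall plate; origin in the middle of its bottom edge
Not all that is in view belongs to the job. Leave any purple look-alike of the tall alone. Of the things shaped like the rack, the wooden one is meant.

How it is judged:
By the outcome, as a careful person would: the job done as asked, in the order asked, and still so for the second after the job is handed in, with the robot touching nothing.
It also fails if it takes over 48 s, if anything falls off the work surface, if the arm or the gripper's body presses on something with over 40 N, if the wrist force passes 120 N, or if a joint passes its speed limit or range.

ROBOT

A 7-joint arm with a two-finger parallel gripper is mounted at the origin on the work surface. World frame = base frame: x ahead of the robot, y to its left, z up, the work surface at z = 0. Lengths are in m, angles in degrees, forces in N, time in s.
With the tool pointing down it reaches from about 0.425 to 0.975 m from the base axis. Payload 16.7 kg.
Tool frame: the origin (TCP) lies at the very end of the fingers, on their centre line; the grasp point (between the pads) lies 19 mm behind it; z points along the fingers, y is the line along which they close (so a half turn about z gives the same grasp; the last joint's range is limited). The gripper opens to 85 mm and grips with 20 to 120 N. Pads are 22 mm wide; open, the fingers measure 114 mm over their backs; the gripper's body (76 mm by 85 mm) begins 54 mm behind the grasp point. The pads swing forward as they close: fully open they stand 13 mm farther back than shut.
Start: joints at [54.574, 24.414, 4.234, 92.017, -1.954, 63.644, -3.845], TCP at [0.305, -0.602, 0.231] pointing down, gripper open.
Joint ranges: [-163.25, 163.25], [-28.42, 122.38], [-70.27, 78.77], [12.13, 141.07], [-58.53, 238.53], [9.26, 117.41], [-156.51, 156.51]. Speed limits (degrees/s): [108.29, 108.29, 136.94, 136.94, 172.46, 172.46, 172.46].

INTERFACE

Orientations are given as a 3x3 rotation matrix whose columns are the frame's x, y, z axes.
In Python, from station import sensors, eyes, manip gives the robot as it stands.
- The arm moves only by the tool servo_tool, never from a script. Its argument "plan" is text: rows parted by semicolons, each of 7 numbers parted by spaces: the shift along the tool's x, y, z in m, then the turn, a rotation vector about the tool's x, y, z in rad, then the opening, from 0 (shut) to 1 (fully open). A call has 1 to 12 rows; each row is the pose to reach, as a shift and turn from the pose commanded when the call began, along the tool's axes at that moment; what a row does not reach only later rows make up. A row lasts 1/12 s, in which the tool goes at most 41.7 mm and 7.16 degrees, less where a joint would pass 70% of its speed; a pose out of reach is approached as far as the arm can. A call with a gripper value outside its range is refused whole. The fingers move at their own pace and stop on an object; "force" is the grip in N (left out, the last holds). Time passes only in rows, so rows that repeat a pose let the fingers close. It gives the time, the measured TCP pose, the force, the opening and the grip force at its end, in the units of the state.
- sensors.read_state(): the state, without advancing time (a new reading comes with each control period).
- eyes.grab_frame(name): name is "scene" or "top"; returns (picture, depth): 384x512x3 uint8, red, green, blue; 384x512 float32, m along the optical axis (not along the pixel's ray), 0 where there is no reading.
- eyes.camera_model(name): a dict with "intrinsics" (3x3 intrinsics, pixels), "R" (3x3) and "t" (3): a world point X has camera coordinates R X + t. Camera axes: x right, y down, z forward; pixel columns grow to the right and rows downward; lengths in m; the calibration is good to about 2 mm. A picture is of the moment at which its call begins. camera_model takes no time and is no camera call.
- manip.finish_job(): hands the job in; it is judged then, once.
The state is a dict: "time_s": time; "joint_pos": joint angles; "joint_velocities": joint speeds; "joint_efforts": joint torques, N m; "eef_pos": TCP position; "eef_rot": TCP orientation; "force": force on the tool from outside, world axes, zero at the start; "wrist_torque": the same for the moment, N m; "finger_gap": opening from 0.0 (shut) to 1.0 (fully open); "gripper_force": force on a finger pad.
Only numpy, scipy, OpenCV 4.12 (cv2) and the standard library are available. Lean on these libraries where they do the work, as an engineer would, in place of code of your own. Each camera call takes 0.05 s, during which the arm holds its last target. There are 200 camera calls.

## Working session

There is one attempt and no reset: what is moved stays moved. The work goes in short steps, Python scripts to look and compute and a tool call to move; the robot and the scene stay as the last step left them, time stands still between calls to the robot, and variables do not carry over. Pictures are saved under pics/ and viewed, at most 10 in all, crops included, and the job is handed in when it is done.

Besides the shell and the picture viewer there is one more tool, called as name(argument=value, ...) on one line, values as JSON. servo_tool: Moves the arm, as the interface text tells. Its arguments: {"type":"object","properties":{"plan":{"type":"string"},"force":{"type":"number"}},"required":["plan"]}

```bash
mkdir -p pics; ls
cat > h.py <<'E'
import numpy as np, cv2
from station import sensors, eyes, manip
def grab(n,tag):
    p,d=eyes.grab_frame(n); cv2.imwrite(f'pics/{tag}.png',p[:,:,::-1]); np.save(f'{tag}.npy',d); return p,d
def cloud(n,d):
    c=eyes.camera_model(n);K=np.array(c['intrinsics']);R=np.array(c['R']);t=np.array(c['t'])
    v,u=np.mgrid[:d.shape[0],:d.shape[1]]
    P=np.stack([(u-K[0,2])/K[0,0]*d,(v-K[1,2])/K[1,1]*d,d],-1)
    W=(P-t)@R; W[d==0]=np.nan; return W
E
python3 - <<'E'
from h import *
a,_=grab('scene','s0'); b,_=grab('top','t0')
for n,i in(('s',a),('t',b)): cv2.imwrite(f'pics/{n}0b.png',cv2.resize(i[:,:,::-1],(800,600),interpolation=cv2.INTER_CUBIC))
s=sensors.read_state(); print(s['eef_pos'],s['eef_rot'],s['time_s'])
for n in('scene','top'): c=eyes.camera_model(n); print(-np.array(c['R']).T@np.array(c['t']),c['R'][2])
E
```

```text
pics
[ 0.3047838  -0.6018531   0.23068977] [[ 8.92121668e-01  4.51794818e-01 -6.09038280e-04]
 [ 4.51795219e-01 -8.92121117e-01  9.96393985e-04]
 [-9.31702714e-05 -1.16406525e-03 -9.99999318e-01]] 0.1
[ 1.218404   -0.7818377   0.94570402] [-0.49977914  0.56476319 -0.65670644]
[ 0.45160481 -0.0451491   1.31906524] [ 0.097503    0.00558546 -0.99521956]
```

View pics/s0b.png

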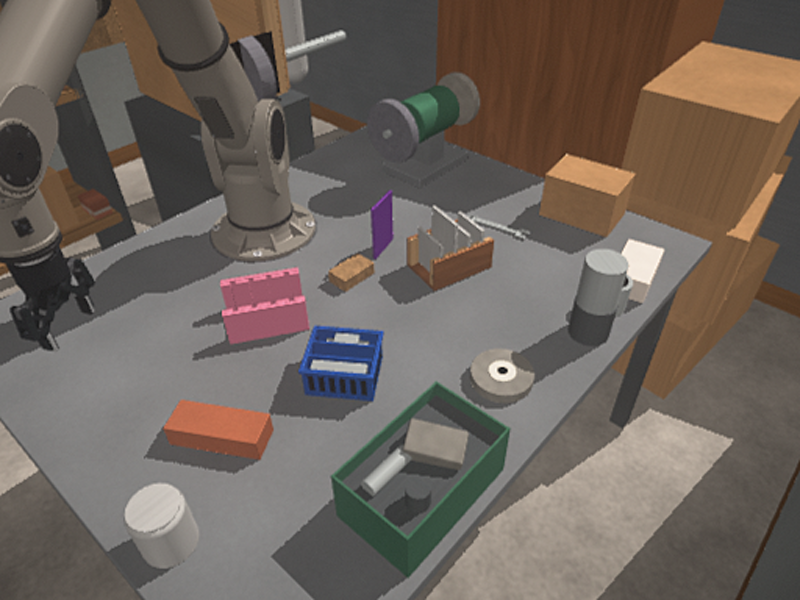

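View pics/t0b.png

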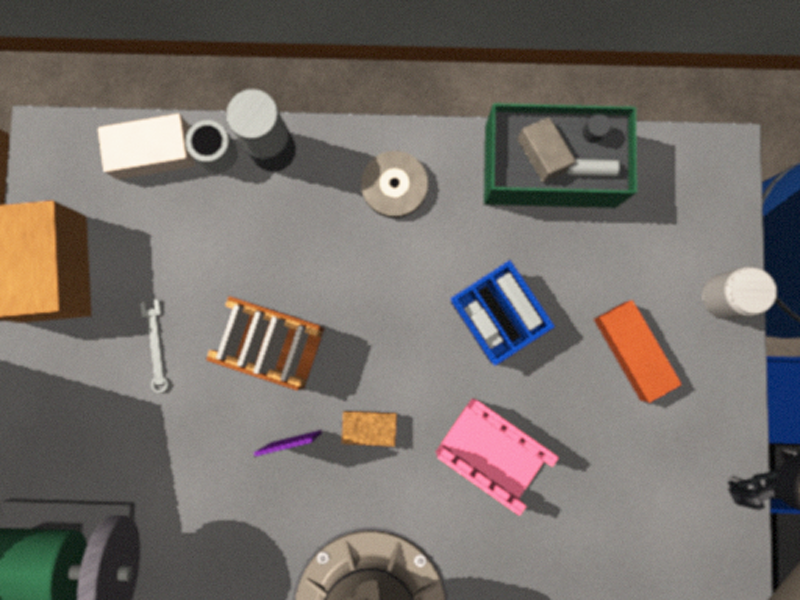

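The scene view shows the wooden rack at (450,250), and the look-alikes at pink rack (265,305) and purple plate (382,225). The blue crate is at (342,360), with its middle bay free. In the top view, the rack plates are at (230,331), (248,338), (266,345) and (293,354). The crate is at (502,313), with the dark middle bay at (500,310). The candidates for the tall plate are those four plates plus the purple one at (288,443), so I'll measure heights by depth.

Run:
```python
from h import *
np.set_printoptions(precision=4,suppress=True)
W={}
for n,t in(('scene','s0'),('top','t0')): W[n]=cloud(n,np.load(t+'.npy'))
T=W['top'];
f=.64
# rack zone in top image
sub=T[int(285*f):int(400*f),int(200*f):int(335*f)].reshape(-1,3)
print('rack centre approx',np.nanmean(sub[(sub[:,2]>.075)&(sub[:,2]<.092)],0))
for n in W:
    P=W[n].reshape(-1,3); P=P[np.isfinite(P).all(1)]
    m=(np.abs(P[:,0]-np.nanmean(sub[sub[:,2]>.07,0]))<.13)&(np.abs(P[:,1]-np.nanmean(sub[sub[:,2]>.07,1]))<.13)&(P[:,2]>.03)
    Q=P[m]; print(n,len(Q),np.histogram(Q[:,2],bins=np.arange(.03,.2,.01)))
    for lo,hi in((.076,.092),(.1,.122),(.125,.2)):
        q=Q[(Q[:,2]>lo)&(Q[:,2]<hi)]; 
        if len(q)>5:
            r=cv2.minAreaRect(q[:,:2].astype(np.float32)*1000); print(lo,len(q),q.mean(0),r)
    cx=T[int(255*f):int(370*f),int(445*f):int(560*f)].reshape(-1,3)
q=cx[(cx[:,2]>.066)&(cx[:,2]<.085)];print('crate',len(q),cv2.minAreaRect(q[:,:2].astype(np.float32)*1000))
P=W['scene'].reshape(-1,3);P=P[np.isfinite(P).all(1)]
c=q.mean(0);m=(np.abs(P[:,:2]-c[:2])<.1).all(1)&(P[:,2]>.068)&(P[:,2]<.085)
print('scene',m.sum(),cv2.minAreaRect(P[m][:,:2].astype(np.float32)*1000))
q=cx[(cx[:,2]>-.01)&(cx[:,2]<.03)&(np.linalg.norm(cx[:,:2]-c[:2],axis=1)<.055)];print('pad',len(q),np.nanmean(q,0))
im=cv2.imread('pics/t0.png');A=cv2.resize(im[175:260,125:215],None,fx=5.5,fy=5.5,interpolation=cv2.INTER_CUBIC)
B=cv2.imread('pics/s0.png')[120:190,255:320];B=cv2.resize(B,(int(65*A.shape[0]/70*.69),int(A.shape[0]*.69)),interpolation=cv2.INTER_CUBIC)
out=np.zeros((A.shape[0],800,3),np.uint8);out[:,:A.shape[1]]=A;w=min(B.shape[1],800-A.shape[1]);out[:B.shape[0],A.shape[1]:A.shape[1]+w]=B[:,:w]
cv2.imwrite('pics/rackcrop.png',out)
```

```text
rack centre approx [0.4833 0.2034 0.0831]
scene 1548 (array([113, 118, 120, 138, 204, 283, 124, 135, 133,  41,  36,  40,  60,
         3,   0,   0]), array([0.03, 0.04, 0.05, 0.06, 0.07, 0.08, 0.09, 0.1 , 0.11, 0.12, 0.13,
       0.14, 0.15, 0.16, 0.17, 0.18, 0.19]))
0.076 403 [0.501  0.1875 0.0828] ((484.8990783691406, 204.11251831054688), (179.1322784423828, 130.3285369873047), 74.14308166503906)
0.1 275 [0.4905 0.1955 0.1094] ((484.3991394042969, 203.08847045898438), (132.77618408203125, 105.00556182861328), 71.9564208984375)
0.125 159 [0.4822 0.1818 0.1447] ((478.45526123046875, 183.73971557617188), (13.38774299621582, 102.50416564941406), 70.4837417602539)
top 2055 (array([ 97,  89,  97, 109, 188, 689, 105, 112, 358,  25,  26,  30,  91,
        39,   0,   0]), array([0.03, 0.04, 0.05, 0.06, 0.07, 0.08, 0.09, 0.1 , 0.11, 0.12, 0.13,
       0.14, 0.15, 0.16, 0.17, 0.18, 0.19]))
0.076 840 [0.4833 0.2033 0.0832] ((483.78509521484375, 204.24029541015625), (176.1251220703125, 124.05511474609375), 73.29645538330078)
0.1 475 [0.4851 0.2092 0.112 ] ((483.6841125488281, 204.37379455566406), (128.77842712402344, 99.68140411376953), 73.47247314453125)
0.125 201 [0.4781 0.1834 0.1511] ((478.4332275390625, 184.84884643554688), (9.159651756286621, 98.80735778808594), 73.14005279541016)
crate 1307 ((551.5543823242188, -230.7417755126953), (147.76351928710938, 133.73941040039062), 34.429500579833984)
scene 787 ((552.7938232421875, -230.0830078125), (148.37901306152344, 137.30752563476562), 34.350242614746094)
pad 338 [ 0.5543 -0.2364  0.01  ]
```

View pics/rackcrop.png

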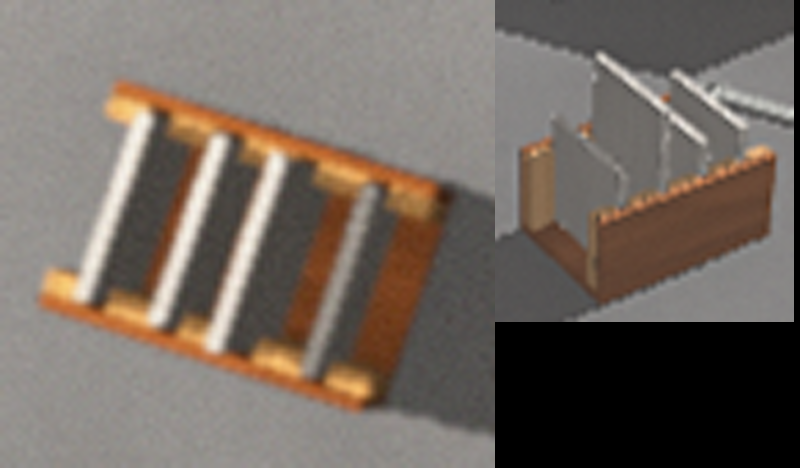

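The close crop confirms it: the tall plate is the third from the left in the top view, at crop (275,155)–(215,350), in bare aluminium with its top at z≈0.16. It isn't the purple one. Its centre is at (0.4785, 0.185) with its normal at 73.3°. The crate is at (0.552, -0.2305) with x at 34.4° and the middle bay free.

```bash
cat >> h.py <<'E'
from scipy.spatial.transform import Rotation as Ro
def go(p,yaw):
    "shift and turn (tool axes) to TCP p, tool down, tool y at yaw deg"
    s=sensors.read_state(); R=np.array(s['eef_rot']); a=np.radians(yaw)
    y=np.array([np.cos(a),np.sin(a),0]); z=np.array([0,0,-1.]); T=np.column_stack([np.cross(y,z),y,z])
    print(round(s['time_s'],2),'pos',np.round(s['eef_pos'],4),'F',np.round(s['force'],1),'gap',round(float(s['finger_gap']),3),'q',np.round(s['joint_pos'],0))
    print('shift',np.round(R.T@(np.array(p)-s['eef_pos']),4),'turn',np.round(Ro.from_matrix(R.T@T).as_rotvec(),4))
E
python3 - <<'E'
from h import *
go([.45,-.15,.30],73.3)
E
```

```text
0.1 pos [ 0.3048 -0.6019  0.2307] F [-0.3  0.4  0.3] gap 0.994 q [55. 24.  4. 92. -2. 64. -4.]
shift [ 0.3337 -0.3376 -0.0689] turn [-7.0000e-04 -1.3000e-03 -2.3813e+00]
```

servo_tool(plan="0 0 -0.03 0 0 -0.12 1; 0.02 -0.02 -0.07 0 0 -0.24 1; 0.05 -0.05 -0.07 0 0 -0.36 1; 0.08 -0.08 -0.07 0 0 -0.48 1; 0.11 -0.11 -0.07 0 0 -0.6 1; 0.14 -0.14 -0.07 0 0 -0.72 1; 0.17 -0.17 -0.07 0 0 -0.84 1; 0.2 -0.2 -0.07 0 0 -0.96 1; 0.23 -0.23 -0.07 0 0 -1.08 1; 0.26 -0.26 -0.07 0 0 -1.2 1; 0.29 -0.29 -0.07 0 0 -1.3 1; 0.32 -0.32 -0.07 0 0 -1.4 1")

```text
time_s: 1.1
eef_pos: [0.442, -0.1817, 0.3013]
eef_rot: [[-0.298, 0.954, -0.0], [0.954, 0.298, -0.0], [-0.0, -0.0, -1.0]]
force: [0.8, 0.7, 0.2]
finger_gap: 0.998
gripper_force: 0.0
```

```bash
python3 -c "
from h import *
go([.4785,.185,.27],73.3)"
```

```text
1.1 pos [ 0.442  -0.1817  0.3013] F [0.8 0.7 0.2] gap 0.998 q [ 36.   3. -22. 110.   1.  67.  31.]
shift [0.3391 0.1442 0.0312] turn [-2.000e-04  2.000e-04 -9.765e-01]
```

servo_tool(plan="0.03 0.012 0 0 0 -0.1 1; 0.06 0.025 0 0 0 -0.2 1; 0.09 0.038 0 0 0 -0.3 1; 0.12 0.05 0 0 0 -0.4 1; 0.15 0.064 0 0 0 -0.5 1; 0.18 0.077 0 0 0 -0.6 1; 0.21 0.09 0 0 0 -0.7 1; 0.24 0.102 0.01 0 0 -0.8 1; 0.28 0.119 0.02 0 0 -0.9 1; 0.31 0.132 0.03 0 0 -0.9765 1; 0.339 0.144 0.031 0 0 -0.9765 1; 0.339 0.144 0.031 0 0 -0.9765 1")

```text
time_s: 2.1
eef_pos: [0.4792, 0.1887, 0.2697]
eef_rot: [[-0.958, 0.286, -0.001], [0.286, 0.958, 0.003], [0.002, 0.002, -1.0]]
force: [-2.6, -0.5, -0.6]
finger_gap: 1.0
gripper_force: 0.0
```

```bash
python3 -c "
from h import *
go([.4783,.185,.127],73.3)"
```

```text
2.1 pos [0.4792 0.1887 0.2697] F [-2.6 -0.5 -0.6] gap 1.0 q [ 10.  11. -43. 108.   8.  64.  37.]
shift [-0.0005 -0.0041  0.1427] turn [ 0.0022 -0.002   0.0019]
```

servo_tool(plan="0 0 0 0 0 0 1; 0 0 0.02 0 0 0 1; 0 0 0.04 0 0 0 1; 0 0 0.06 0 0 0 1; 0 0 0.075 0 0 0 1; 0 0 0.08 0 0 0 1; 0 0 0.08 0 0 0 1; 0 0 0.08 0 0 0 1")

```text
time_s: 2.77
eef_pos: [0.4805, 0.1822, 0.1909]
eef_rot: [[-0.956, 0.293, 0.0], [0.293, 0.956, 0.0], [-0.0, 0.0, -1.0]]
force: [0.6, -0.2, -0.1]
finger_gap: 0.994
gripper_force: 0.0
```

```bash
python3 -c "
from h import *
go([.4783,.185,.127],73.3)
im,_=grab('scene','s1'); im2,_=grab('top','t1')
a=cv2.resize(im[90:190,240:340],(400,400),interpolation=cv2.INTER_CUBIC);b=cv2.resize(im2[165:265,115:215],(400,400),interpolation=cv2.INTER_CUBIC)
cv2.imwrite('pics/g1.png',np.hstack([a,b])[:,:,::-1])"
```

```text
2.77 pos [0.4805 0.1822 0.1909] F [ 0.6 -0.2 -0.1] gap 0.994 q [  8.  16. -42. 113.  13.  56.  33.]
shift [0.003  0.002  0.0639] turn [ 0.0001  0.0003 -0.0057]
```

View pics/g1.png

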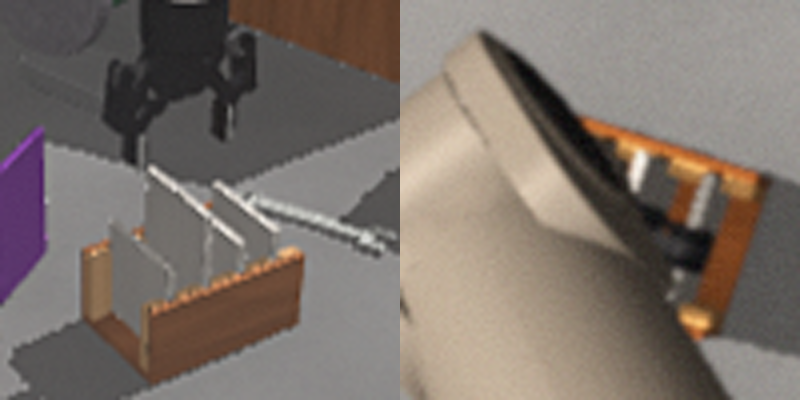

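The crop shows the fingers straddling the tall plate, with finger tips at about (135,150) and (222,130) in the left half. The descent is clear.

servo_tool(plan="0.001 0.001 0.02 0 0 -0.0057 1; 0.003 0.002 0.04 0 0 -0.0057 1; 0.003 0.002 0.055 0 0 -0.0057 1; 0.003 0.002 0.062 0 0 -0.0057 1; 0.003 0.002 0.064 0 0 -0.0057 1; 0.003 0.002 0.064 0 0 -0.0057 1; 0.003 0.002 0.064 0 0 -0.0057 1; 0.003 0.002 0.064 0 0 -0.0057 1")

```text
time_s: 3.53
eef_pos: [0.4785, 0.1857, 0.1273]
eef_rot: [[-0.958, 0.287, 0.001], [0.287, 0.958, 0.0], [-0.001, 0.001, -1.0]]
force: [-0.8, -1.1, 0.1]
finger_gap: 1.001
gripper_force: 0.0
```

```bash
python3 -c "
from h import *
go([.4783,.185,.127],73.3)"
```

```text
3.53 pos [0.4785 0.1857 0.1273] F [-0.8 -1.1  0.1] gap 1.001 q [  5.  21. -40. 116.  18.  49.  28.]
shift [ 0.     -0.0007  0.0003] turn [0.0008 0.0013 0.0006]
```

Good. Now I'll close gradually, with a light grip first.

servo_tool(plan="0 -0.0007 0 0 0 0 0.6; 0 -0.0007 0 0 0 0 0.4; 0 -0.0007 0 0 0 0 0.3; 0 -0.0007 0 0 0 0 0.2; 0 -0.0007 0 0 0 0 0.1; 0 -0.0007 0 0 0 0 0; 0 -0.0007 0 0 0 0 0; 0 -0.0007 0 0 0 0 0; 0 -0.0007 0 0 0 0 0; 0 -0.0007 0 0 0 0 0", force=30)

```text
time_s: 4.37
eef_pos: [0.4779, 0.1851, 0.1264]
eef_rot: [[-0.958, 0.286, 0.0], [0.286, 0.958, 0.001], [-0.0, 0.001, -1.0]]
force: [1.6, 2.5, -0.9]
finger_gap: 0.092
gripper_force: 31.1
```

```bash
python3 -c "
from h import *
go([.4783,.185,.127],73.3); print(sensors.read_state()['gripper_force'],sensors.read_state()['wrist_torque'])"
```

```text
4.37 pos [0.4779 0.1851 0.1264] F [ 1.6  2.5 -0.9] gap 0.092 q [  5.  21. -40. 116.  18.  49.  28.]
shift [-0.0004  0.     -0.0006] turn [0.0006 0.0001 0.001 ]
31.130143404006958 [ 0.75874379 -0.28017452 -0.0602801 ]
```

servo_tool(plan="0 0 0 0 0 0 0; 0 0 0 0 0 0 0; 0 0 -0.005 0 0 0 0; 0 0 -0.012 0 0 0 0; 0 0 -0.02 0 0 0 0; 0 0 -0.028 0 0 0 0; 0 0 -0.036 0 0 0 0; 0 0 -0.044 0 0 0 0; 0 0 -0.05 0 0 0 0; 0 0 -0.05 0 0 0 0", force=70)

```text
time_s: 5.2
eef_pos: [0.4782, 0.1847, 0.1777]
eef_rot: [[-0.958, 0.287, 0.001], [0.287, 0.958, -0.0], [-0.001, 0.0, -1.0]]
force: [0.9, 1.0, -1.7]
finger_gap: 0.086
gripper_force: 69.1
```

```bash
python3 -c "
from h import *
go([.4779,.185,.29],73.3)"
```

```text
5.2 pos [0.4782 0.1847 0.1777] F [ 0.9  1.  -1.7] gap 0.086 q [  8.  17. -42. 114.  14.  54.  32.]
shift [ 0.0002  0.0003 -0.1123] turn [0.0003 0.0014 0.0005]
```

servo_tool(plan="0 0 -0.006 0 0 0 0; 0 0 -0.014 0 0 0 0; 0 0 -0.024 0 0 0 0; 0 0 -0.034 0 0 0 0; 0 0 -0.044 0 0 0 0; 0 0 -0.056 0 0 0 0; 0 0 -0.068 0 0 0 0; 0 0 -0.08 0 0 0 0; 0 0 -0.092 0 0 0 0; 0 0 -0.104 0 0 0 0; 0 0 -0.112 0 0 0 0; 0 0 -0.112 0 0 0 0")

```text
time_s: 6.2
eef_pos: [0.4784, 0.1852, 0.2903]
eef_rot: [[-0.958, 0.287, 0.002], [0.287, 0.958, 0.001], [-0.002, 0.001, -1.0]]
force: [0.5, 0.3, -2.6]
finger_gap: 0.081
gripper_force: 69.2
```

```bash
python3 -c "
from h import *
go([.54,-.03,.29],-10)
go([.552,-.2305,.29],-55.6)
im,d=grab('scene','s2'); im2,_=grab('top','t2')
a=cv2.resize(im[50:200,230:380],(400,400),interpolation=cv2.INTER_CUBIC);b=cv2.resize(im2[165:265,115:215],(400,400),interpolation=cv2.INTER_CUBIC)
cv2.imwrite('pics/g2.png',np.hstack([a,b])[:,:,::-1])"
```

```text
6.2 pos [0.4784 0.1852 0.2903] F [ 0.5  0.3 -2.6] gap 0.081 q [ 11.  10. -43. 106.   7.  66.  38.]
shift [-0.1207 -0.1885  0.0003] turn [2.5000e-03 8.0000e-04 1.4546e+00]
6.2 pos [0.4784 0.1852 0.2903] F [ 0.5  0.3 -2.6] gap 0.081 q [ 11.  10. -43. 106.   7.  66.  38.]
shift [-1.897e-01 -3.771e-01  2.000e-04] turn [ 3.0000e-03 -3.0000e-04  2.2504e+00]
```

View pics/g2.png

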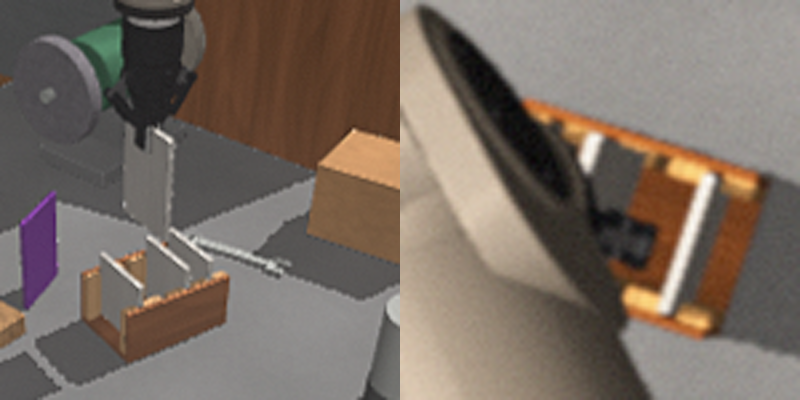

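The plate is in the gripper and upright, clear of the rack, and the three short plates are still in place at left-half (120,280), (165,265) and (190,250). Next I carry it to the crate.

servo_tool(plan="-0.005 -0.012 0 0 0 0.06 0; -0.015 -0.03 0 0 0 0.15 0; -0.025 -0.05 0 0 0 0.25 0; -0.035 -0.07 0 0 0 0.35 0; -0.045 -0.09 0 0 0 0.45 0; -0.055 -0.11 0 0 0 0.55 0; -0.065 -0.13 0 0 0 0.65 0; -0.075 -0.15 0 0 0 0.75 0; -0.085 -0.17 0 0 0 0.85 0; -0.095 -0.19 0 0 0 0.95 0; -0.105 -0.21 0 0 0 1.05 0; -0.115 -0.23 0 0 0 1.15 0")

```text
time_s: 7.3
eef_pos: [0.5216, -0.0697, 0.2874]
eef_rot: [[-0.125, 0.992, -0.001], [0.992, 0.125, 0.0], [0.0, -0.001, -1.0]]
force: [0.7, 0.5, -3.3]
finger_gap: 0.081
gripper_force: 69.1
```

```bash
python3 -c "
from h import *
go([.552,-.2305,.29],-55.6)"
```

```text
7.3 pos [ 0.5216 -0.0697  0.2874] F [ 0.7  0.5 -3.3] gap 0.081 q [ 24.   9. -26. 106.   5.  66.   3.]
shift [-0.1634  0.01   -0.0027] turn [-1.5000e-03  5.0000e-04  1.0956e+00]
```

servo_tool(plan="-0.016 0.001 0 0 0 0.11 0; -0.033 0.002 -0.001 0 0 0.22 0; -0.05 0.003 -0.001 0 0 0.33 0; -0.066 0.004 -0.001 0 0 0.44 0; -0.082 0.005 -0.002 0 0 0.55 0; -0.098 0.006 -0.002 0 0 0.66 0; -0.115 0.007 -0.002 0 0 0.77 0; -0.131 0.008 -0.002 0 0 0.88 0; -0.147 0.009 -0.003 0 0 0.98 0; -0.157 0.01 -0.003 0 0 1.05 0; -0.163 0.01 -0.003 0 0 1.0956 0; -0.163 0.01 -0.003 0 0 1.0956 0")

```text
time_s: 8.3
eef_pos: [0.5526, -0.2302, 0.29]
eef_rot: [[0.825, 0.566, -0.002], [0.566, -0.825, 0.0], [-0.001, -0.001, -1.0]]
force: [0.0, -0.0, -3.5]
finger_gap: 0.081
gripper_force: 69.2
```

servo_tool(plan="0 0 0 0 0 0 0; 0 0 0 0 0 0 0; 0 0 0 0 0 0 0; 0 0 0 0 0 0 0")

```text
time_s: 8.63
eef_pos: [0.553, -0.2283, 0.2913]
eef_rot: [[0.821, 0.57, -0.0], [0.57, -0.821, 0.0], [0.0, -0.0, -1.0]]
force: [0.1, 0.7, -3.1]
finger_gap: 0.08
gripper_force: 69.2
```

Run:
```python
from h import *
np.set_printoptions(precision=4,suppress=True)
go([.552,-.2305,.29],-55.6)
im,d=grab('scene','s3'); im2,d2=grab('top','t3')
# plate tilt & offset from scene depth: points of the plate below the fingers
W=cloud('scene',d).reshape(-1,3); m=(np.abs(W[:,:2]-[.552,-.2305])<.08).all(1)&(W[:,2]>.125)&(W[:,2]<.25)
Q=W[m]; a=np.radians(-55.6); n=np.array([np.cos(a),np.sin(a),0]); x=np.array([np.cos(a+np.pi/2),np.sin(a+np.pi/2),0])
s=np.array(sensors.read_state()['eef_pos']); D=Q-s
for lo in np.arange(.125,.25,.02):
    k=(Q[:,2]>lo)&(Q[:,2]<lo+.02); print(round(lo,3),k.sum(),np.percentile(D[k]@n,[10,50,90]),np.percentile(D[k]@x,[1,99]))
print('zmin',np.sort(Q[:,2])[:3], np.linalg.svd(Q-Q.mean(0),full_matrices=False)[2][2],n)
a=cv2.resize(im[90:270,150:330],(400,400),interpolation=cv2.INTER_CUBIC);b=cv2.resize(im2[150:250,270:370],(400,400),interpolation=cv2.INTER_CUBIC)
cv2.imwrite('pics/g3.png',np.hstack([a,b])[:,:,::-1])
```

```text
8.63 pos [ 0.553  -0.2283  0.2913] F [ 0.1  0.7 -3.1] gap 0.08 q [ 27.  15. -13.  97.   4.  68. -42.]
shift [-0.0021  0.0012  0.0013] turn [-0.0002 -0.      0.0064]Traceback (most recent call last):
  File "<stdin>", line 10, in <module>
    return _quantile_unchecked(
        a, q, axis, out, overwrite_input, method, keepdims, weights)
    return _ureduce(a,
                    func=_quantile_ureduce_func,
    ...<5 lines>...
                    overwrite_input=overwrite_input,
                    method=method)
    r = func(a, **kwargs)
    result = _quantile(arr,
                       quantiles=q,
    ...<2 lines>...
                       out=out,
                       weights=wgt)
    slices_having_nans = np.isnan(arr[-1, ...])
                                  ~~~^^^^^^^^^
IndexError: index -1 is out of bounds for axis 0 with size 0
```

Run:
```python
from h import *
np.set_printoptions(precision=4,suppress=True)
im=cv2.imread('pics/s3.png'); im2=cv2.imread('pics/t3.png')
W=cloud('scene',np.load('s3.npy')).reshape(-1,3); W=W[np.isfinite(W).all(1)]
a=np.radians(-55.2); n=np.array([np.cos(a),np.sin(a),0]); x=np.array([-n[1],n[0],0])
s=np.array(sensors.read_state()['eef_pos'])
m=(np.linalg.norm(W[:,:2]-s[:2],axis=1)<.08)&(W[:,2]>.15)&(W[:,2]<.28); Q=W[m]; D=Q-s
for lo in np.arange(.15,.28,.02):
    k=(Q[:,2]>lo)&(Q[:,2]<lo+.02)
    if k.sum()>5: print(round(lo,3),k.sum(),np.percentile(D[k]@n,[5,20,50,80,95]),np.percentile(D[k]@x,[1,99]))
print('zmin',np.sort(Q[:,2])[:3])
a=cv2.resize(im[90:270,150:330],(400,400),interpolation=cv2.INTER_CUBIC);b=cv2.resize(im2[150:250,270:370],(400,400),interpolation=cv2.INTER_CUBIC)
cv2.imwrite('pics/g3.png',np.hstack([a,b]))
```

```text
0.17 139 [0.0014 0.0028 0.0045 0.0057 0.007 ] [-0.05    0.0478]
0.19 175 [0.0022 0.0035 0.0045 0.0058 0.0069] [-0.0482  0.0491]
0.21 182 [0.0017 0.0032 0.0045 0.0056 0.0072] [-0.0493  0.0495]
0.23 190 [0.0019 0.0034 0.0045 0.0059 0.007 ] [-0.0487  0.0485]
0.25 197 [0.0016 0.003  0.0042 0.0057 0.0071] [-0.0484  0.0494]
0.27 107 [0.0013 0.0028 0.004  0.0055 0.0068] [-0.0487  0.0497]
zmin [0.1711 0.1721 0.1733]
```

View pics/g3.png

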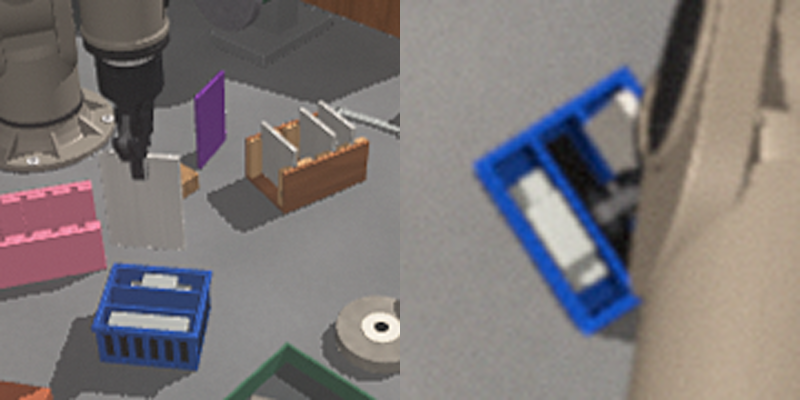

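The plate hangs upright, centred above the free middle bay. In the left half, the plate is at (145,200) and the crate at (155,310). Lowering.

servo_tool(plan="-0.001 0.001 0.005 0 0 0.006 0; -0.002 0.001 0.015 0 0 0.006 0; -0.002 0.001 0.03 0 0 0.006 0; -0.002 0.001 0.045 0 0 0.006 0; -0.002 0.001 0.06 0 0 0.006 0; -0.002 0.001 0.075 0 0 0.006 0; -0.002 0.001 0.085 0 0 0.006 0; -0.002 0.001 0.09 0 0 0.006 0; -0.002 0.001 0.09 0 0 0.006 0; -0.002 0.001 0.09 0 0 0.006 0")

```text
time_s: 9.57
eef_pos: [0.5521, -0.2309, 0.2015]
eef_rot: [[0.826, 0.564, 0.0], [0.564, -0.826, 0.0], [0.0, -0.0, -1.0]]
force: [0.1, 0.0, -3.2]
finger_gap: 0.083
gripper_force: 69.0
```

```bash
python3 -c "
from h import *
go([.552,-.2305,.130],-55.6)"
```

```text
9.57 pos [ 0.5521 -0.2309  0.2015] F [ 0.1  0.  -3.2] gap 0.083 q [ 27.  20. -13. 103.   5.  58. -44.]
shift [ 0.0001 -0.0004  0.0715] turn [-0.     -0.0001 -0.0011]
```

servo_tool(plan="0 0 0.004 0 0 0 0; 0 0 0.01 0 0 0 0; 0 0 0.018 0 0 0 0; 0 0 0.026 0 0 0 0; 0 0 0.034 0 0 0 0; 0 0 0.042 0 0 0 0; 0 0 0.05 0 0 0 0; 0 0 0.058 0 0 0 0; 0 0 0.064 0 0 0 0; 0 0 0.068 0 0 0 0; 0 0 0.07 0 0 0 0; 0 0 0.07 0 0 0 0")

```text
time_s: 10.57
eef_pos: [0.5519, -0.2308, 0.1309]
eef_rot: [[0.826, 0.564, -0.0], [0.564, -0.826, 0.0], [-0.0, -0.0, -1.0]]
force: [0.2, 0.2, -3.6]
finger_gap: 0.082
gripper_force: 69.2
```

servo_tool(plan="0 0 0 0 0 0 0; 0 0 0.001 0 0 0 0; 0 0 0.002 0 0 0 0; 0 0 0.003 0 0 0 0; 0 0 0.004 0 0 0 0; 0 0 0.004 0 0 0 0")

```text
time_s: 11.07
eef_pos: [0.5519, -0.2308, 0.1271]
eef_rot: [[0.826, 0.564, -0.0], [0.564, -0.826, 0.0], [-0.0, -0.0, -1.0]]
force: [0.2, 0.5, -3.8]
finger_gap: 0.081
gripper_force: 69.1
```

servo_tool(plan="0 0 0.0005 0 0 0 0; 0 0 0.001 0 0 0 0; 0 0 0.0015 0 0 0 0; 0 0 0.002 0 0 0 0; 0 0 0.002 0 0 0 0; 0 0 0.002 0 0 0 0")

```text
time_s: 11.57
eef_pos: [0.5521, -0.2309, 0.1255]
eef_rot: [[0.826, 0.564, 0.0], [0.564, -0.826, -0.0], [0.0, 0.0, -1.0]]
force: [-1.0, -0.7, 1.1]
finger_gap: 0.086
gripper_force: 69.7
```

Contact: the vertical force went from -3.7 to +1.1 N. I'll press a touch more, relax the grip, then open slowly.

servo_tool(plan="0 0 0.0004 0 0 0 0; 0 0 0.0004 0 0 0 0; 0 0 0.0004 0 0 0 0; 0 0 0.0004 0 0 0 0", force=20)

```text
time_s: 11.9
eef_pos: [0.5522, -0.231, 0.1255]
eef_rot: [[0.826, 0.564, 0.001], [0.564, -0.826, -0.0], [0.0, 0.001, -1.0]]
force: [-1.2, 0.6, 6.0]
finger_gap: 0.079
gripper_force: 70.7
```

servo_tool(plan="0 0 0 0 0 0 0.11; 0 0 0 0 0 0 0.13; 0 0 0 0 0 0 0.15; 0 0 0 0 0 0 0.18; 0 0 0 0 0 0 0.22; 0 0 0 0 0 0 0.28; 0 0 0 0 0 0 0.36; 0 0 0 0 0 0 0.46; 0 0 0 0 0 0 0.56; 0 0 0 0 0 0 0.6; 0 0 0 0 0 0 0.6")

```text
time_s: 12.82
eef_pos: [0.552, -0.2308, 0.1249]
eef_rot: [[0.826, 0.564, -0.0], [0.564, -0.826, 0.0], [0.0, -0.0, -1.0]]
force: [0.5, 0.7, 0.3]
finger_gap: 0.598
gripper_force: 0.0
```

Run:
```python
from h import *
np.set_printoptions(precision=4,suppress=True)
im,d=grab('scene','s4')
W=cloud('scene',d).reshape(-1,3); W=W[np.isfinite(W).all(1)]
a=np.radians(-55.6); n=np.array([np.cos(a),np.sin(a),0]); x=np.array([-n[1],n[0],0])
s=np.array(sensors.read_state()['eef_pos']);D=W-s
m=(abs(D@n)<.012)&(abs(D@x)<.06)&(W[:,2]>.08)&(W[:,2]<.17)
for lo in np.arange(.08,.17,.01):
    k=m&(W[:,2]>lo)&(W[:,2]<lo+.01)
    if k.sum()>5: print(round(lo,3),k.sum(),np.percentile(D[k]@n,[5,50,95]),np.percentile(D[k]@x,[1,99]))
cv2.imwrite('pics/g4.png',cv2.resize(im[90:270,150:330,::-1],(600,600),interpolation=cv2.INTER_CUBIC))
```

```text
0.08 74 [0.003  0.0057 0.008 ] [-0.0489  0.0488]
0.09 72 [0.0028 0.0053 0.0085] [-0.0482  0.0493]
0.1 59 [0.0024 0.0057 0.0084] [-0.05    0.0497]
0.11 60 [0.0026 0.0058 0.0081] [-0.0491  0.0497]
0.12 48 [0.0033 0.0054 0.0081] [-0.0498  0.0463]
0.13 56 [0.0026 0.0059 0.008 ] [-0.0495  0.0488]
0.14 48 [0.0034 0.0059 0.0079] [-0.0485  0.0484]
0.15 65 [-0.0011  0.0046  0.0081] [-0.0484  0.0498]
```

View pics/g4.png

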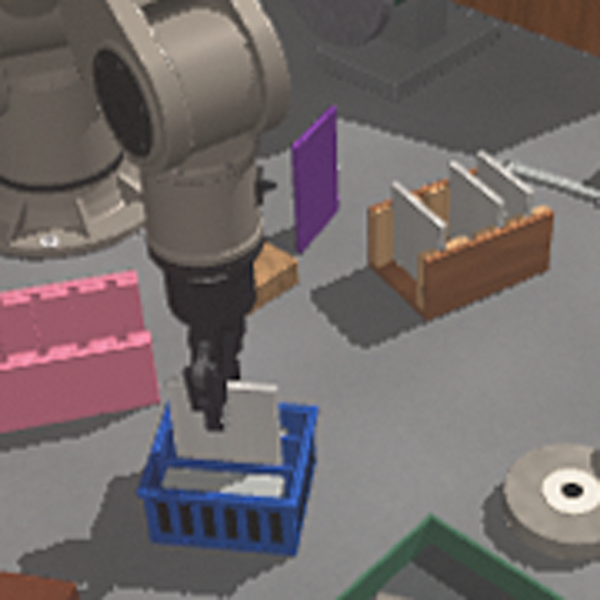

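The plate stands freely and vertically in the middle bay at (225,420), with the fingers apart. Now I'll open fully and retreat straight up.

servo_tool(plan="0 0 0 0 0 0 0.8; 0 0 -0.003 0 0 0 0.8; 0 0 -0.01 0 0 0 0.8; 0 0 -0.02 0 0 0 0.8; 0 0 -0.035 0 0 0 0.8; 0 0 -0.055 0 0 0 0.8; 0 0 -0.08 0 0 0 0.8; 0 0 -0.1 0 0 0 0.8; 0 0 -0.12 0 0 0 0.8; 0 0 -0.13 0 0 0 0.8; 0 0 -0.13 0 0 0 0.8; 0 0 -0.13 0 0 0 0.8")

```text
time_s: 13.87
eef_pos: [0.552, -0.2309, 0.2552]
eef_rot: [[0.826, 0.564, 0.001], [0.564, -0.826, -0.0], [0.0, 0.001, -1.0]]
force: [-0.4, -0.2, -0.5]
finger_gap: 0.799
gripper_force: 0.0
```

Run:
```python
from h import *
np.set_printoptions(precision=4,suppress=True)
im,d=grab('scene','s5'); print(sensors.read_state()['eef_pos'])
W=cloud('scene',d).reshape(-1,3); W=W[np.isfinite(W).all(1)]
a=np.radians(-55.6); n=np.array([np.cos(a),np.sin(a),0])
D=W-[.552,-.2305,0]
for lo in (.08,.1,.12,.14,.15,.16):
    k=(np.linalg.norm(D[:,:2],axis=1)<.07)&(W[:,2]>lo)&(W[:,2]<lo+.01)
    if k.sum()>5: print(lo,k.sum(),np.percentile(D[k]@n,[5,50,95]),W[k][:,2].max())
cv2.imwrite('pics/g5.png',cv2.resize(im[90:270,150:330,::-1],(500,500),interpolation=cv2.INTER_CUBIC))
```

```text
[ 0.5516 -0.2307  0.2543]
0.08 75 [0.0039 0.0058 0.0082] 0.08999262648752533
0.1 81 [0.0027 0.0057 0.0084] 0.10987293830805968
0.12 75 [0.004  0.0062 0.0084] 0.12995826691876122
0.14 78 [0.0034 0.0058 0.0085] 0.14980147507194597
0.15 110 [-0.0016  0.0052  0.008 ] 0.1595363141233018
```

View pics/g5.png

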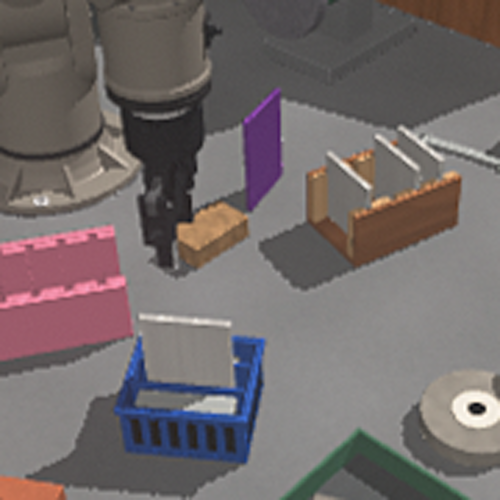

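The plate stands upright in the crate at (185,355), with its top at z≈0.159, so it is seated on the pad. The gripper is clear and everything else is in place.

```bash
python3 -c "
from h import *
print(manip.finish_job())"
```

```text
the job is handed in; nothing more can be done
None
```

I lifted the tall plate out of the wooden rack and lowered it onto the rubber pad in the crate's free middle bay; it stands upright, everything else in view looks undisturbed, and I handed the job in at about 14 s.

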